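Hold the loaded tote level off the bench

ROBOT

A 6-joint arm with a two-finger parallel gripper is mounted at the origin on a cart in front of the work surface, level with it; the furniture and walls round the work are solid. World frame = base frame: x ahead of the robot, y to its left, z up, the work surface at z = 0. Lengths are in mm, angles in rad, forces in N, time in s.
With the tool pointing down it reaches from about 325 to 900 mm from the base axis. Payload 6.1 kg.
Tool frame: the origin (TCP) lies at the very end of the fingers, on their centre line; the grasp point (between the pads) lies 19 mm behind it; z points along the fingers, y is the line along which they close (so a half turn about z gives the same grasp; the last joint's range is limited). The gripper opens to 85 mm and grips with 20 to 120 N. Pads are 22 mm wide; open, the fingers measure 114 mm over their backs; the gripper's body (76 mm by 85 mm) begins 54 mm behind the grasp point. The pads swing forward as they close: fully open they stand 13 mm farther back than shut.
Start: joints at [1.017, 0.22, 1.526, -0, 1.395, -0.126], TCP at [259.291, 568.668, 231.3] pointing down, gripper open.
Joint ranges: [-2.98, 2.98], [-0.91, 2.08], [0.09, 2.57], [-1.24, 4.39], [0.2, 2.65], [-2.68, 2.68]. Speed limits (rad/s): [2.57, 2.57, 3.01, 3.14, 3.14, 3.14].

INTERFACE

Orientations are given as a unit quaternion [w, x, y, z].
In Python, from cell import telemetry, snapshot, arm gives the robot as it stands.
- The arm moves only by the tool step_arm, never from a script. Its argument "steps" is a list of rows, each a list of 7 numbers: the gripper command: -1 is shut, 1 is fully open, values between are in proportion, then the shift along the tool's x, y, z as a fraction of full scale, then the turn, a rotation vector about the tool's x, y, z as a fraction of full scale. In form: [[claw, x, y, z, rx, ry, rz], ...]. A call has 1 to 12 rows; each row shifts and turns the commanded pose from where the row before left it, along the tool's axes as they then stand; what a row does not reach is not made up. Full scale, the value 1, is 0.25 m for a shift and pi/2 rad for a turn. A row lasts 1/10 s, in which the tool goes at most 50 mm and 8.59 degrees, less where a joint would pass 70% of its speed; a pose out of reach is approached as far as the arm can. A call with a number of a shift or a turn outside -1 to 1 is refused whole. A call with a gripper value outside its range is refused whole. The fingers move at their own pace and stop on an object; "grip_force" is the grip in N (left out, the last holds). Time passes only in rows, so rows that do not move let the fingers close. It gives the time, the measured TCP pose, the force, the opening and the grip force at its end, in the units of the state.
- telemetry.get_obs(): the state, without advancing time (a new reading comes with each control period).
- snapshot(name): name is "scene" or "top" or "wrist"; returns a dict with "img" (384x512x3 uint8, blue, green, red), "range_z" (384x512 float32, mm along the optical axis (not along the pixel's ray), 0 where there is no reading), "fx", "fy", "cx", "cy" (pixels), "position" and "attitude" of the camera in the world; the wrist camera has in their place "hand_eye" (4x4, takes a point from camera to tool coordinates, whose origin is the TCP and whose axes are the flange's). Camera axes: x right, y down, z forward; pixel columns grow to the right and rows downward; lengths in mm; the calibration is good to about 2 mm. A picture is of the moment at which its call begins: read the wrist's pose just before it.
- arm.close_job(): hands the job in; it is judged then, once.
The state is a dict: "clock": time; "q": joint angles; "joint_velocities": joint speeds; "tau": joint torques, N m; "tool_pos": TCP position; "ee_rot": TCP orientation; "contact_force": force on the tool from outside, world axes, zero at the start; "wrist_torque": the same for the moment, N m; "opening": finger opening in mm; "grip_force": force on a finger pad.
Only numpy, scipy, OpenCV 4.12 (cv2) and the standard library are available. Lean on these libraries where they do the work, as an engineer would, in place of code of your own. Each camera call takes 0.05 s, during which the arm holds its last target. There are 200 camera calls.

TASK

I want to wipe the bench under the small wooden tote that carries the filler tin. Find out which of the two totes has the tin in it, take that tote by its handle rail and lift it well over 10 cm (but no more than 30 cm) clear of the bench, keeping it level all the way with its load inside, and leave the other tote and everything else on the bench alone. Finish while still holding the tote up in the air, level and still: do not put it down or let go.

Things in the scene. Friction and masses are not known exactly. Their poses are not given: they have to be found in the camera images.
- tote_a: Plywood tote (open carrier), to the robot's left, loose on the bench, 202 mm long (its x), 104 wide (y), 0.30 kg empty. Origin: centre of the underside; z up. Walls 6 mm thick, 45 high, floor 6 thick; a cross wall makes two bays of 92 x 92 mm centred at x = -49 and +49 mm. End posts at x = -98 and +98, 40 wide, rise to 140 mm and carry the handle rail.
- tote_b: A second tote, identical to tote_a, to the robot's right. Each tote's long axis (x) is within 0.5 rad of the direction straight ahead of the robot.
- tote_a_rail (a point): Centre of tote_a's handle rail, 120 mm above the tote's underside. The rail is a straight wooden bar along the tote's x, 190 mm long, 18 mm wide (y), 28 mm high (106 to 134 mm above the underside), edges rounded; free to be gripped from above anywhere along it, 34 mm of air between it and the tin below.
- tote_b_rail (a point): Centre of tote_b's handle rail, 120 mm above the tote's underside. The rail is a straight wooden bar along the tote's x, 190 mm long, 18 mm wide (y), 28 mm high (106 to 134 mm above the underside), edges rounded; free to be gripped from above anywhere along it, 34 mm of air between it and the tin below.
- filler_tin: One of the four loose things that start in the four bays of the two totes, one in each bay, in any order. Round tin of filler, 79 mm across, 66 mm high, the largest and by far the heaviest of them: about 0.40 kg (0.32 to 0.48). Origin: centre of its underside. A tote gripped far from its common centre of mass swings out of level about the grip.
- tape_roll: One of the four loose things that start in the four bays of the two totes, one in each bay, in any order. Roll of white tape lying flat, 56 mm across, 24 mm high, 0.05 kg. Origin: centre of its underside.
- offcut: One of the four loose things that start in the four bays of the two totes, one in each bay, in any order. Pine block 28 x 45 x 28 mm, 0.03 kg. Origin: centre of its underside.
- screw_cup: One of the four loose things that start in the four bays of the two totes, one in each bay, in any order. Shallow round metal dish with screws fixed in it, 78 mm across, 17 mm high, 0.06 kg. Origin: centre of its underside.
- glue_bottle: Bystander: glue bottle, 54 mm across, 151 mm high, standing on the bench. Origin: centre of its underside.
- cork_block: Bystander: cork sanding block 60 x 110 x 38 mm on the bench. Origin: centre of its underside.
- pine_offcut: Bystander: pine offcut 22 x 85 x 15 mm on the bench between the totes. Origin: centre of its underside.
- mix_cup_a: Bystander: empty plastic mixing cup, 82 mm across, 112 mm high, standing on the bench. Origin: centre of its underside.
Mind the look-alikes: they are no part of the job. What is shaped like the screw_cup but green or turquoise is not meant.

How it is judged:
By the outcome, as a careful person would: the job done as asked, in the order asked, and still so for the second after the job is handed in, while the arm keeps its last pose, push and grip.
It also fails if it takes over 32 s, if anything falls off the work surface, if the arm or the gripper's body presses on something with over 40 N, if the wrist force passes 120 N, or if a joint passes its speed limit or range.

## Working session

There is one attempt and no reset: what is moved stays moved. The work goes in short steps, Python scripts to look and compute and a tool call to move; the robot and the scene stay as the last step left them, time stands still between calls to the robot, and variables do not carry over. Pictures are saved under pics/ and viewed, at most 10 in all, crops included, and the job is handed in when it is done.

Besides the shell and the picture viewer there is one more tool, called after "Call:" as name([rows], argument=value, ...), one row to a line, values as JSON. step_arm: Moves the arm, as the interface text tells. Its arguments: {"type":"object","properties":{"steps":{"type":"array"},"grip_force":{"type":"number"}},"required":["steps"]}

```bash
mkdir -p pics
cat > h.py <<'E'
import numpy as np,cv2
from scipy.spatial.transform import Rotation as R
from cell import telemetry,snapshot,arm
def world(s,T=None):
    d=s['range_z'];v,u=np.indices(d.shape)
    P=np.stack([(u-s['cx'])/s['fx']*d,(v-s['cy'])/s['fy']*d,d],-1)
    if T is None:
        a=np.array(s['attitude'],float);M=a if a.shape==(3,3) else R.from_quat(a,scalar_first=True).as_matrix()
        W=P@M.T+np.array(s['position'])
    else: W=P@T[:3,:3].T+T[:3,3]
    W[d==0]=np.nan;return W
E
python3 - <<'E'
from h import *
o=telemetry.get_obs();print(o)
for n in("scene","top"):
    s=snapshot(n);cv2.imwrite(f'pics/{n}1.png',s['img']);np.savez(f'{n}.npz',W=world(s),img=s['img']);print(n,s['position'],s['attitude'],s['fx'])
E
```

```text
{'clock': 0.0, 'q': array([ 1.01694044e+00,  2.21249184e-01,  1.52764028e+00, -6.79492525e-06,
        1.39469620e+00, -1.26126787e-01]), 'joint_velocities': array([-0.00173703, -0.00150297,  0.00063467, -0.00098087, -0.00055866,
        0.00145217]), 'tau': array([-5.21655438e-04, -4.96916342e+01, -3.89392126e+01, -3.15334701e-04,
        1.14121891e-02,  2.62493080e-05]), 'tool_pos': array([258.94587003, 568.15335827, 230.16952694]), 'ee_rot': array([-3.29159318e-04,  2.12237291e-01,  9.77217652e-01, -9.40574460e-04]), 'contact_force': array([-0.33656631,  0.31311137,  0.13913486]), 'wrist_torque': array([-0.036945  , -0.00516429, -0.00870006]), 'grip_force': 0.0, 'opening': 85.3625294896039}
scene [-371.78863386 -570.66696167  768.17785974] [-0.42323646  0.75672237 -0.43801257  0.23745977] 441.8253585305527
top [ 443.20132057  -66.52406493 1476.74386591] [ 0.01562787 -0.70164648  0.71220852 -0.01438771] 413.51184377969236
```

View pics/scene1.png

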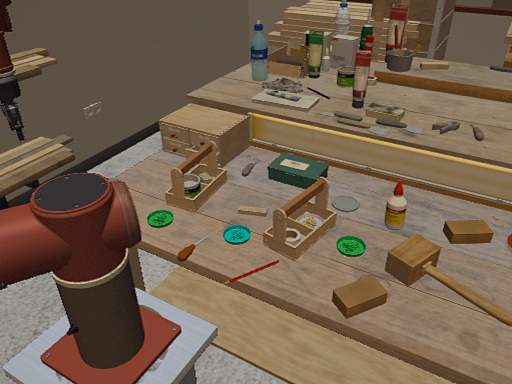

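View pics/top1.png

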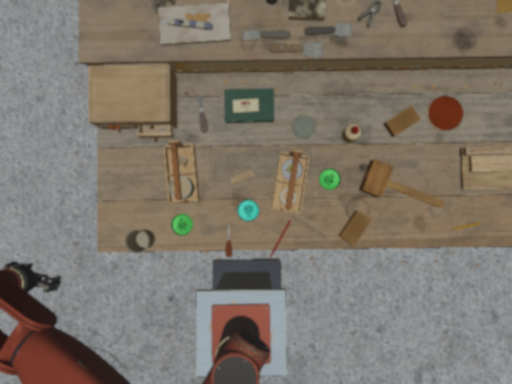

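The scene view shows the left tote at about (197,180), with a round tin-like thing in it at (192,184). The right tote is at about (300,222), with a white roll at (293,237) and something else at (310,220). In the top view the totes are at (182,173) and (291,181). I'll enlarge both to confirm and measure the rails.

Run:
```python
from h import *
z=np.load('scene.npz');im=z['img']
a=cv2.resize(im[135:215,155:235],(400,400),interpolation=3);b=cv2.resize(im[172:262,255:345],(400,400),interpolation=3)
cv2.imwrite('pics/crop1.png',np.hstack([a,b]))
z=np.load('top.npz');W=z['W']
for n,(u0,u1,v0,v1) in dict(a=(155,210,130,215),b=(265,320,140,225)).items():
    P=W[v0:v1,u0:u1].reshape(-1,3);Z=P[:,2]
    r=P[(Z>110)&(Z<160)];c=r.mean(0);w,V=np.linalg.eigh(np.cov(r[:,:2].T));d=V[:,1]*np.sign(V[0,1]);t=(r[:,:2]-c[:2])@d
    print(n,len(r),c,np.median(r[:,2]),'yaw',np.arctan2(d[1],d[0]),t.min(),t.max(),'mid',c[:2]+d*(t.min()+t.max())/2)
    nrm=np.array([-d[1],d[0]])
    q=P[(Z>-20)&(Z<100)];s=(q[:,:2]-c[:2])@d;p=(q[:,:2]-c[:2])@nrm
    for sx in(-49,49):
        for sy in(-28,28):
            m=(abs(s-sx)<25)&(abs(p-sy)<12);print(sx,sy,np.round(np.percentile(q[m,2],[10,50,90])))
```

```text
a 437 [569.16458819 200.64983291 131.30291837] 132.60144286283253 yaw 0.08327123839874348 -102.51543797290583 99.31452081341743 mid [567.56967528 200.51671471]
-49 -28 [ 8. 46. 73.]
-49 28 [43. 49. 72.]
49 -28 [ 2.  7. 22.]
49 28 [ 4.  8. 10.]
b 395 [ 530.56727421 -178.5600891   132.73368289] 133.495383769716 yaw -0.1760076117105543 -102.37693122869806 100.2411318116584 mid [ 529.51587291 -178.37309957]
-49 -28 [ 4.  9. 31.]
-49 28 [ 3.  8. 30.]
49 -28 [ 4.  9. 18.]
49 28 [ 5.  9. 15.]
```

View pics/crop1.png

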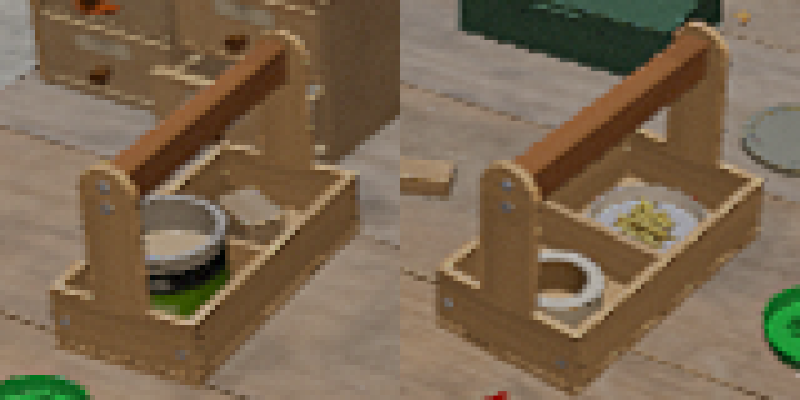

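The left tote (tote_a) holds the tin, grey-rimmed with a black and green label, at crop (180,245) in its near bay. The depth there is about 72 mm, which matches. Its far bay holds the offcut at (255,212). The right tote (tote_b) holds the tape roll at (570,280) and the metal screw cup at (645,220). The green and turquoise dishes on the bench are look-alikes. So I'll lift tote_a, gripping it about 25 mm from the rail centre towards the robot, over the common centre of mass.

Call:
step_arm([
  [1,-0.15,-0.079,0,0,0,0],
  [1,-0.15,-0.079,0,0,0,0],
  [1,-0.15,-0.079,0,0,0,0],
  [1,-0.15,-0.079,0,0,0,0],
  [1,-0.15,-0.079,0,0,0,0],
  [1,-0.15,-0.079,0,0,0,0],
  [1,-0.15,-0.079,0,0,0,0],
  [1,-0.15,-0.079,0,0,0,0],
  [1,-0.15,-0.079,0,0,0,0],
  [1,-0.15,-0.079,0,0,0,0],
  [1,-0.15,-0.079,0,0,0,0],
], grip_force=60)

```text
clock: 1.2
tool_pos: [545.0, 198.3, 230.9]
ee_rot: [-0.0, 0.212, 0.977, -0.0]
contact_force: [1.9, -1.2, -0.2]
opening: 85.5
grip_force: 0.0
```

Call:
step_arm([
  [1,0,0,0,0,0,-0.081],
  [1,0,0,0,0,0,-0.081],
  [1,0,0,0,0,0,-0.081],
  [1,0,0,0,0,0,-0.081],
  [1,0,0,0,0,0,0],
  [1,0,0,0,0,0,0],
])

```text
clock: 1.8
tool_pos: [544.3, 199.8, 230.9]
ee_rot: [-0.0, -0.039, 0.999, -0.0]
contact_force: [0.4, -0.3, 0.3]
opening: 85.4
grip_force: 0.0
```

Run:
```python
from h import *
o=telemetry.get_obs();Rm=R.from_quat(o['ee_rot'],scalar_first=True).as_matrix()
s=snapshot('wrist');cv2.imwrite('pics/w1.png',s['img'])
H=np.array(s['hand_eye']);T=np.eye(4);T[:3,:3]=Rm;T[:3,3]=o['tool_pos'];W=world(s,T@H)
print(o['tool_pos'],o['ee_rot'],Rm.round(4))
P=W.reshape(-1,3);m=(P[:,2]>110)&(P[:,2]<160)&(abs(P[:,1]-200)<60)&(P[:,0]>475)&(P[:,0]<655);r=P[m]
c=r.mean(0);w,V=np.linalg.eigh(np.cov(r[:,:2].T));d=V[:,1]*np.sign(V[0,1]);t=(r[:,:2]-c[:2])@d
n=(r[:,:2]-c[:2])@[-d[1],d[0]]
print(len(r),c,'yaw',np.arctan2(d[1],d[0]),t.min(),t.max(),np.percentile(n,[2,98]),np.percentile(r[:,2],[5,50,95]))
m=(P[:,2]>110)&(P[:,2]<160)&(abs(P[:,1]-200)<60);print('x ext',np.nanmin(P[m,0]),np.nanmax(P[m,0]))
yc=c[1]+(543.5-c[0])*d[1]/d[0];print('rail y at x=543.5',yc)
e=np.array([543.5,yc,100])-o['tool_pos'];print('tool-frame',Rm.T@e, 'yaw tool y',np.arctan2(Rm[1,1],Rm[0,1]))
```

```text
[544.27987246 199.82258043 230.93940034] [-3.22399472e-04 -3.88706698e-02  9.99244196e-01 -6.00518220e-05] [[-9.97e-01 -7.77e-02 -6.00e-04]
 [-7.77e-02  9.97e-01 -1.00e-04]
 [ 6.00e-04 -1.00e-04 -1.00e+00]]
5018 [556.00340737 201.19865293 133.06390529] yaw 0.0830360509778565 -81.81917994872857 99.34374150962523 [-8.60311457  8.65957978] [130.66225602 133.2574096  134.49773614]
x ext 461.48032016117855 665.7829339631094
rail y at x=543.5 200.15802655227998
tool-frame [  0.66648026   0.40744757 130.93982235] yaw tool y 1.6485572916795848
```

View pics/w1.png

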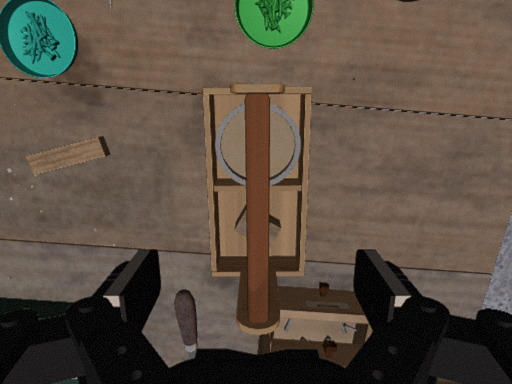

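The wrist view confirms it: the rail runs straight up the image at column 257, with the tin at (258,145) in the near bay and the offcut at (258,222) in the far bay. The rail is centred between the fingers. I'll shift 4 mm nearer the robot, descend and close.

Call:
step_arm([
  [1,0.016,0.002,0.08,0,0,-0.003],
  [1,0,0,0.08,0,0,0],
  [1,0,0,0.08,0,0,0],
  [1,0,0,0.08,0,0,0],
  [1,0,0,0.08,0,0,0],
  [1,0,0,0.08,0,0,0],
  [1,0,0,0.044,0,0,0],
  [1,0,0,0,0,0,0],
  [1,0,0,0,0,0,0],
], grip_force=100)

```text
clock: 2.75
tool_pos: [540.8, 200.1, 100.8]
ee_rot: [0.0, -0.043, 0.999, 0.0]
contact_force: [0.2, -0.3, 0.7]
opening: 85.4
grip_force: 0.0
```

Call:
step_arm([
  [-1,0,0,0,0,0,0],
  [-1,0,0,0,0,0,0],
  [-1,0,0,0,0,0,0],
  [-1,0,0,0,0,0,0],
  [-1,0,0,0,0,0,0],
  [-1,0,0,0,0,0,0],
  [-1,0,0,0,0,0,0],
  [-1,0,0,0,0,0,0],
  [-1,0,0,0,0,0,0],
  [-1,0,0,0,0,0,0],
], grip_force=100)

```text
clock: 3.75
tool_pos: [540.8, 200.0, 100.8]
ee_rot: [0.0, -0.043, 0.999, -0.0]
contact_force: [-0.7, -0.1, 4.7]
opening: 17.1
grip_force: 99.1
```

Gripped, with the opening at 17 mm. I'll lift a little first to check the balance.

Call:
step_arm([
  [-1,0,0,-0.01,0,0,0],
  [-1,0,0,-0.02,0,0,0],
  [-1,0,0,-0.02,0,0,0],
  [-1,0,0,-0.02,0,0,0],
  [-1,0,0,-0.01,0,0,0],
  [-1,0,0,0,0,0,0],
  [-1,0,0,0,0,0,0],
  [-1,0,0,0,0,0,0],
])

```text
clock: 4.55
tool_pos: [540.2, 200.0, 120.1]
ee_rot: [-0.0, -0.043, 0.999, -0.0]
contact_force: [-0.1, -0.7, -6.4]
opening: 16.5
grip_force: 97.7
```

```bash
cat > lev.py <<'E'
from h import *
import sys
o=telemetry.get_obs();Rm=R.from_quat(o['ee_rot'],scalar_first=True).as_matrix()
print(o['tool_pos'],'F',o['contact_force'],'M',o['wrist_torque'],'M tool',Rm.T@o['wrist_torque'],o['opening'],o['grip_force'])
s=snapshot('wrist');cv2.imwrite(f'pics/{sys.argv[1]}.png',s['img'])
W=world(s,np.array(s['hand_eye'])) # tool frame
P=W.reshape(-1,3)
# rail top: in tool frame near y=0, z about -33
m=(abs(P[:,1])<6)&(abs(P[:,2]+33)<25)&(P[:,0]>-120)&(P[:,0]<85);r=P[m]
f=np.polyfit(r[:,0],r[:,2],1);print('rail pts',len(r),r[:,0].min(),r[:,0].max(),'slope',f)
m=(abs(abs(P[:,1])-49)<2.5)&(abs(P[:,2]-56)<25)&(abs(P[:,0])<140)
r=P[m];A=np.c_[r[:,:2],np.ones(len(r))];print('wall tops',len(r),np.linalg.lstsq(A,r[:,2],rcond=None)[0])
s=snapshot('scene');cv2.imwrite(f'pics/{sys.argv[1]}_s.png',cv2.resize(s['img'][90:240,110:310],(800,600),interpolation=3))
E
python3 lev.py l1
```

```text
[540.23383295 199.9695528  120.05217195] F [-0.06933719 -0.69027202 -6.39729099] M [-0.03971259  0.10855602 -0.01592032] M tool [0.03024896 0.11156342 0.01592356] 16.48644302344679 97.69710302352905
rail pts 9324 -26.6575729213843 79.38597919583606 slope [-1.86793636e-02 -3.24248488e+01]
wall tops 3202 [ 1.60910853e-03 -6.93432316e-04  5.63924432e+01]
```

It hangs level, with a wall-top slope of about 0.002 and a load of about 6.4 N. I'll lift it the rest of the way to about 170 mm clear, ramping smoothly.

Call:
step_arm([
  [-1,0,0,-0.01,0,0,0],
  [-1,0,0,-0.02,0,0,0],
  [-1,0,0,-0.03,0,0,0],
  [-1,0,0,-0.04,0,0,0],
  [-1,0,0,-0.04,0,0,0],
  [-1,0,0,-0.04,0,0,0],
  [-1,0,0,-0.04,0,0,0],
  [-1,0,0,-0.04,0,0,0],
  [-1,0,0,-0.04,0,0,0],
  [-1,0,0,-0.04,0,0,0],
  [-1,0,0,-0.04,0,0,0],
  [-1,0,0,-0.04,0,0,0],
])

```text
clock: 5.85
tool_pos: [540.4, 200.0, 226.1]
ee_rot: [-0.0, -0.043, 0.999, -0.0]
contact_force: [-0.6, 0.1, -7.8]
opening: 16.6
grip_force: 97.7
```

Call:
step_arm([
  [-1,0,0,-0.04,0,0,0],
  [-1,0,0,-0.04,0,0,0],
  [-1,0,0,-0.04,0,0,0],
  [-1,0,0,-0.03,0,0,0],
  [-1,0,0,-0.02,0,0,0],
  [-1,0,0,-0.01,0,0,0],
  [-1,0,0,0,0,0,0],
  [-1,0,0,0,0,0,0],
  [-1,0,0,0,0,0,0],
  [-1,0,0,0,0,0,0],
  [-1,0,0,0,0,0,0],
  [-1,0,0,0,0,0,0],
])

```text
clock: 7.05
tool_pos: [540.4, 200.0, 270.2]
ee_rot: [-0.0, -0.043, 0.999, -0.0]
contact_force: [0.8, -0.2, -6.7]
opening: 17.1
grip_force: 97.7
```

```bash
python3 lev.py l2
```

```text
[540.40065661 200.02038045 270.16291955] F [ 0.75725329 -0.1537967  -6.70013579] M [0.02754698 0.00195489 0.02358422] M tool [-0.02760813 -0.00041639 -0.02359006] 17.076932374838428 97.705078125
rail pts 9328 -26.786516711779143 79.42919272154698 slope [-1.87063908e-02 -3.24172165e+01]
wall tops 3226 [ 1.65096761e-03 -6.91800226e-04  5.64031605e+01]
```

View pics/l2_s.png

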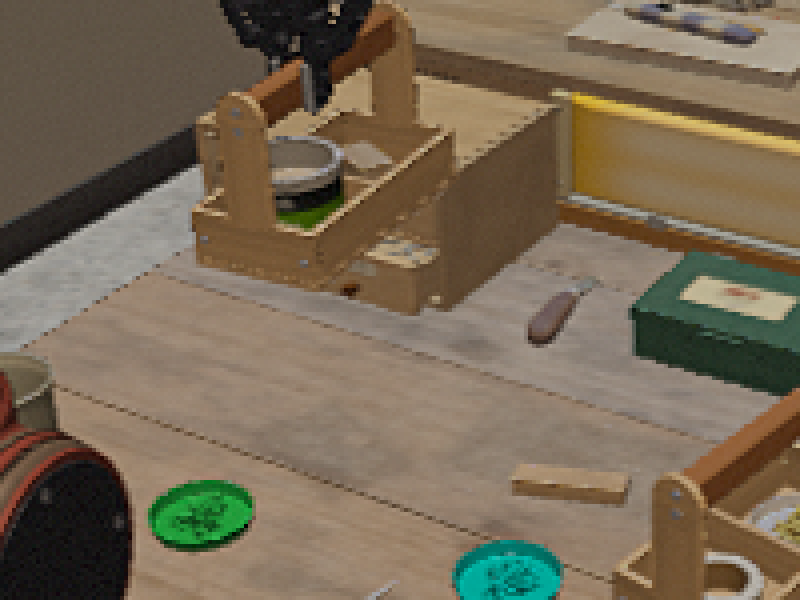

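The tote hangs in the gripper, level and about 170 mm up. The tin is still in it at (300,180), as is the offcut at (365,158), and the rest of the bench in view looks undisturbed. I'll hand it in.

```bash
python3 -c "
from cell import arm;print(arm.close_job())"
```

```text
the job is handed in; nothing more can be done
None
```

The filler tin was in tote_a, the left tote; I lifted it by its rail to about 170 mm clear and handed the job in with it still held, level and still, with the tin and offcut inside and nothing else touched.

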